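# Wedge up the nose of a motor and hold it

## Task

Take the aluminium wedge by its orange grip, turn it so that its thin end faces the white mark on the front edge of the motor's foot plate, and push it along the bench top, straight into the gap under that edge, until the front of the foot plate has just lifted off its bed, about 4 mm at both front corners (the edge then stands over the red band on the wedge). Raise the motor with the wedge alone, keep it in its bed and do not touch it with the robot, and leave the bottle, wood block and tape roll where they are. Finish while still gripping the wedge and holding it in place under the motor, flat on the bench; do not let go.

Things in the scene. Friction and masses are not known exactly. Their poses are not given: they have to be found in the camera images.
- bed: fixed blue/dark steel bed, 175 (x) by 126 mm (y). Origin: on the bench top, on its centre line; x points from the open front to the back stop. Side pads (y 29 to 63 mm each side, x -77 to 78) and a rear pad (x 43 to 78), 12 mm high, carry the foot plate; between them a 58 mm wide channel, open at the front, its floor the bench top. Cheeks 24 mm high guide the plate, a stop 34 mm high backs it
- motor: green motor on a grey foot plate 168 (x) x 100 x 12 mm, loose in the bed, 0.65 to 0.95 kg. Origin: centre of the plate's underside; x to the rear like the bed's. 97 mm high; nothing stands on the front 38 mm of the plate. A white line marks the middle of its front edge. At the start it lies flat, its underside 12 mm above the bench, 1 mm off the back stop; lifted in front, it pivots at the rear
- nose_mid (a point): middle of the lower front edge of the motor's foot plate (at the white line); 12 mm above the bench at the start, 16 mm when lifted right
- nose_left (a point): lower front corner of the foot plate on its +y side; 12 mm above the bench at the start
- nose_right (a point): lower front corner of the foot plate on its -y side; 12 mm above the bench at the start
- wedge: aluminium wedge, orange grip block; 140 (x) x 32 mm (y), 0.28 kg, on the bench. Origin: underside, mid length; x points to the thin end. Ramp: 4 mm thick at the tip (x = 70 mm) to 24 mm at x = -30, rising 1 in 5; block x -70 to -30, 42 mm high. Red band on the ramp 50 to 68 mm from the tip. The plate's edge meets the ramp 40 mm from the tip and is lifted 4 mm at 60 mm from the tip
- wedge_tip (a point): middle of the lower edge of the wedge's thin end (wedge x = 70 mm, z = 0)
- wedge_grip (a point): middle of the orange grip block, 24 mm above the wedge's underside (wedge x = -50 mm); grip it across its 32 mm width, along the wedge's y axis
- oil_bottle: bystander: small brown bottle with a green cap, 48 mm across, 80 mm high; origin under its centre
- wood_block: bystander: beech block 45 x 75 x 28 mm; origin under its centre
- tape_roll: bystander: roll of black tape lying flat, 68 mm across, 18 mm high; origin under its centre

How it is judged:
On the way, in this order (a step that is already met when the one before it is completed fails the run):
1. the gripped wedge is in front of the motor, its thin end facing the white mark (contact force between the fingers and wedge above 2 N and angle between the x axis of wedge and the x axis of bed, either way round below 0.2 rad and y of wedge_tip in the frame of bed between -0.015 and 0.015 m and x of wedge_grip in the frame of bed below -0.18 m and x of wedge_tip in the frame of bed between -0.17 and -0.06 m), for 0.1 s.
2. the wedge has been pushed under the front edge and carries it (x of wedge_tip in the frame of motor above -0.05 m and contact force between wedge and motor above 0.8 N and height (world z) of wedge_tip below 0.004 m), for 0.1 s.
At the end, for the whole second after the job is handed in: Both front corners of the plate are 13.5 to 18.5 mm above the bench, carried by the wedge (0.8 N or more), which is gripped (over 2 N) and flat (tip under 4 mm up, tilt under 0.06 rad); motor within 6 mm of its place in the bed, at rest, not touched by the robot (height (world z) of nose_left between 0.0135 and 0.0185 m and height (world z) of nose_right between 0.0135 and 0.0185 m and contact force between wedge and motor above 0.8 N and contact force between the fingers and wedge above 2 N and contact force between each of the arm, the fingers and motor below 0.5 N and height (world z) of wedge_tip below 0.004 m and angle between wedge's own z axis and vertical below 0.06 rad and x of motor in the frame of bed between -0.006 and 0.006 m and y of motor in the frame of bed between -0.006 and 0.006 m and linear speed of motor below 0.01 m/s); the arm keeps its last pose, push and grip.
It fails at once if the robot touches the motor (contact force between any of the arm, the fingers and motor above 3 N).
It fails at once if the bottle, wood block or tape roll is moved by more than 25 mm (distance of any of oil_bottle, wood_block, tape_roll from where it was at the start of the episode above 0.025 m).
It also fails if it takes over 45 s, if anything falls off the work surface, if the arm or the gripper's body presses on something with over 40 N, if the wrist force passes 120 N, or if a joint passes its speed limit or range.

## Robot

A 6-joint arm with a two-finger parallel gripper is mounted at the origin on a cart in front of the work surface, level with it; the furniture and walls round the work are solid. World frame = base frame: x ahead of the robot, y to its left, z up, the work surface at z = 0. Lengths are in m, angles in rad, forces in N, time in s.
With the tool pointing down it reaches from about 0.3 to 0.875 m from the base axis. Payload 6.4 kg.
Tool frame: the origin (TCP) lies at the very end of the fingers, on their centre line; the grasp point (between the pads) lies 19 mm behind it; z points along the fingers, y is the line along which they close (so a half turn about z gives the same grasp; the last joint's range is limited). The gripper opens to 85 mm and grips with 20 to 120 N. Pads are 22 mm wide; open, the fingers measure 114 mm over their backs; the gripper's body (76 mm by 85 mm) begins 54 mm behind the grasp point. The pads swing forward as they close: fully open they stand 13 mm farther back than shut.
Start: joints at [0.933, 0.181, 1.607, -0, 1.354, -0.206], TCP at [0.241, 0.522, 0.231] pointing down, gripper open.
Joint ranges: [-2.99, 2.99], [-0.89, 2.07], [0.3, 2.58], [-1.14, 4.28], [0, 2.63], [-3.12, 3.12]. Speed limits (rad/s): [2.57, 2.57, 3.01, 3.14, 3.14, 3.14].

## Interface

Orientations are given as a unit quaternion [w, x, y, z].
In Python, from bench import ctrl gives the robot as it stands.
- The arm moves only by the tool jog_arm, never from a script. Its argument "series" is a list that holds one entry, the list of rows, each a list of 7 numbers: the shift along the tool's x, y, z in mm, then the turn, a rotation vector about the tool's x, y, z in rad, then the finger opening in mm, from 0 to 85.4. In form: [[[tx, ty, tz, rx, ry, rz, gripper], ...]]. A call has exactly 10 rows; each row shifts and turns the commanded pose from where the row before left it, along the tool's axes as they then stand; what a row does not reach is not made up. A row lasts 1/10 s, in which the tool goes at most 50 mm and 8.59 degrees, less where a joint would pass 70% of its speed; a pose out of reach is approached as far as the arm can. A call with a gripper value outside its range is refused whole. The fingers move at their own pace and stop on an object; the grip force is fixed at half the most. Time passes only in rows, so rows that do not move let the fingers close, or fill a call up. It gives the time, the measured TCP pose, the force, the opening and the grip force at its end, in the units of the state.
- ctrl.get_obs(): the state, without advancing time (a new reading comes with each control period).
- ctrl.camera(name): name is "scene" or "top" or "wrist"; returns a dict with "frame" (480x640x3 uint8, blue, green, red), "z_map" (480x640 float32, m along the optical axis (not along the pixel's ray), 0 where there is no reading), "fx", "fy", "cx", "cy" (pixels), "k1" (the pictures are not rectified: a ray, as slopes to the right and down, at radius r is drawn at 1 + k1 r^2 times it, then the intrinsics apply), "xyz" and "rotation" of the camera in the world. Camera axes: x right, y down, z forward; pixel columns grow to the right and rows downward; lengths in m; the calibration is good to about 2 mm. A picture is of the moment at which its call begins.
- ctrl.hand_in(): hands the job in; it is judged then, once.
The state is a dict: "time_s": time; "q": joint angles; "dq": joint speeds; "joint_efforts": joint torques, N m; "eef_pos": TCP position; "eef_rot": TCP orientation; "wrist_force": force on the tool from outside, world axes, zero at the start; "torque": the same for the moment, N m; "opening": opening from 0.0 (shut) to 1.0 (fully open); "grasp_force": force on a finger pad.
Only numpy, scipy, OpenCV 4.12 (cv2) and the standard library are available. Lean on these libraries where they do the work, as an engineer would, in place of code of your own. Each camera call takes 0.05 s, during which the arm holds its last target. There are 200 camera calls.

## Working session

There is one attempt and no reset: what is moved stays moved. The work goes in short steps, Python scripts to look and compute and a tool call to move; the robot and the scene stay as the last step left them, time stands still between calls to the robot, and variables do not carry over. Pictures are saved under pics/ and viewed, at most 10 in all, crops included, and the job is handed in when it is done.

Besides the shell and the picture viewer there is one more tool, called after "Emit:" by a JSON object that holds its "api" and its "payload". jog_arm: Moves the arm, as the interface text tells. Its arguments: {"type":"object","properties":{"series":{"type":"array"}},"required":["series"]}

```bash
mkdir -p pics
cat > h.py <<'E'
import numpy as np, cv2
from bench import ctrl
def grab(n):
    c=ctrl.camera(n); return c
def Rm(c):
    R=np.array(c["rotation"],float)
    if R.shape==(4,):
        from scipy.spatial.transform import Rotation as T
        return T.from_quat(R[[1,2,3,0]]).as_matrix()
    return R
def rays(c,uv):
    uv=np.asarray(uv,float).reshape(-1,1,2)
    K=np.array([[c["fx"],0,c["cx"]],[0,c["fy"],c["cy"]],[0,0,1]])
    d=np.array([c["k1"],0,0,0,0.])
    p=cv2.undistortPoints(uv,K,d)[:,0]
    return np.c_[p,np.ones(len(p))]@Rm(c).T
def plane(c,uv,z):
    r=rays(c,uv);o=np.array(c["xyz"]);return o+r*((z-o[2])/r[:,2])[:,None]
def depth(c,uv):
    uv=np.asarray(uv).reshape(-1,2).astype(int)
    return np.array(c["xyz"])+rays(c,uv)*c["z_map"][uv[:,1],uv[:,0]][:,None]
E
python3 - <<'E'
from h import *
for n in("scene","top"):
    c=grab(n);cv2.imwrite(f"pics/{n}0.png",c["frame"]);np.save(n+"0.npy",c,allow_pickle=True)
    print(n,c["xyz"],c["rotation"],c["fx"],c["k1"])
print(ctrl.get_obs())
E
```

```text
scene [ 0.17286296 -0.3503969   0.77354965] [-0.29402317  0.86550946 -0.38404309  0.13021003] 514.4886573413302 -0.0837133246939726
top [0.46121057 0.02766212 0.98068865] [ 0.04888924 -0.69823478  0.71210676 -0.05460763] 569.7554077941131 0.027875019332553028
{'time_s': 0.1, 'q': array([ 9.32707259e-01,  1.81489602e-01,  1.60791368e+00, -2.58122633e-05,
        1.35382442e+00, -2.06293111e-01]), 'dq': array([ 1.28646500e-03, -3.55425888e-03, -3.76605077e-03,  4.78914948e-05,
       -9.46535541e-05,  1.13769041e-03]), 'joint_efforts': array([ 8.33164449e-04, -4.45879304e+01, -3.52237022e+01, -3.09784937e-04,
        4.15561357e-03,  2.61914215e-05]), 'eef_pos': array([0.24031644, 0.5218108 , 0.23045867]), 'eef_rot': array([-3.23493947e-04,  2.14221850e-01,  9.76784690e-01, -7.50903386e-04]), 'wrist_force': array([-0.31891825,  0.63303276, -0.09442422]), 'torque': array([ 0.00353813, -0.0354798 ,  0.03451199]), 'grasp_force': 0.0, 'opening': 0.9959714080661836}
```

View pics/top0.png

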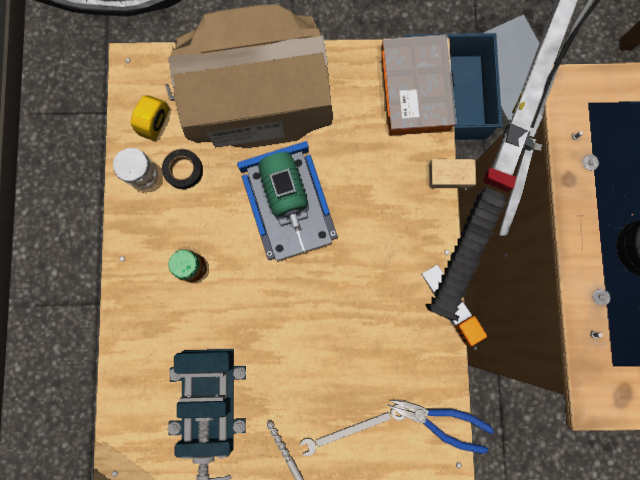

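View pics/scene0.png

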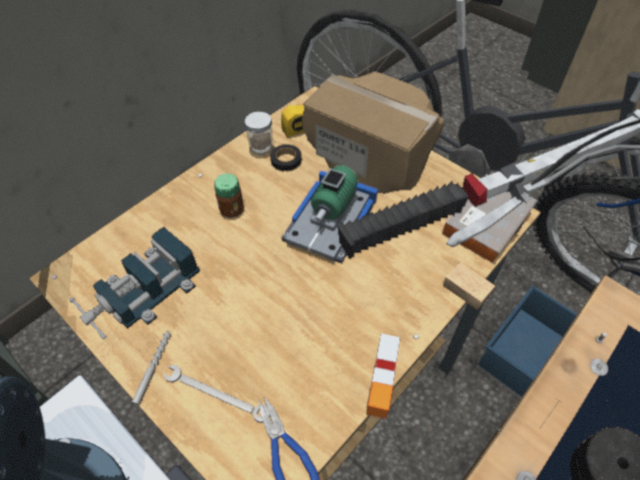

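The top view shows the motor and bed with the plate front edge near (303,248). The bottle is at (187,265), the tape at (182,169) and the wood block at (453,173). A black handle partly covers the wedge, whose orange block is at (472,331). In the scene view the wedge runs from orange (380,400) to its tip (389,338), and the white mark is near (313,250).

Run:
```python
from h import *
L=lambda n:np.load(n+"0.npy",allow_pickle=True).item()
s,t=L("scene"),L("top")
def mask(c,lo,hi,box):
    h=cv2.cvtColor(c["frame"],cv2.COLOR_BGR2HSV);m=cv2.inRange(h,lo,hi)
    k=np.zeros_like(m);x0,y0,x1,y1=box;k[y0:y1,x0:x1]=255;return m&k
# handle heights
print("handle",depth(t,[[445,300],[465,250],[485,205],[500,180],[515,140],[540,80],[505,215]]).round(3))
print("box/top things",depth(t,[[250,90],[415,60],[453,173],[188,265],[182,157],[135,165],[285,182],[205,400]]).round(3))
for n,c,box in(("scene",s,(350,320,420,430)),("top",t,(415,255,500,355))):
    for nm,lo,hi in(("orange",(5,180,120),(18,255,255)),("white",(0,0,150),(180,60,255)),("red",(0,150,80),(4,255,255))):
        m=mask(c,lo,hi,box);p=np.argwhere(m)[:,::-1]
        if len(p)<10: continue
        P=depth(c,p);r=cv2.minAreaRect(p.astype(np.float32))
        print(n,nm,len(p),"rect",cv2.boxPoints(r).round(1).tolist(),"med",np.median(P,0).round(4),"z pct",np.percentile(P[:,2],[5,50,95]).round(4))
        # top-surface points footprint
        if nm=="orange":
            q=P[P[:,2]>0.038];R=cv2.minAreaRect((q[:,:2]*1000).astype(np.float32));print("  top",len(q),R)
        if nm=="white":
            R=cv2.minAreaRect((P[:,:2]*1000).astype(np.float32));print("  ",R,cv2.boxPoints(R).round(1).tolist())
v=s["frame"]
cv2.imwrite("pics/c1.png",np.hstack([cv2.resize(s["frame"][320:430,330:440],(400,400)),cv2.resize(s["frame"][150:270,270:390],(400,400))]))
cv2.imwrite("pics/c2.png",cv2.resize(t["frame"][130:270,230:350],(514,600)))
```

```text
handle [[ 0.479 -0.125  0.306]
 [ 0.537 -0.149  0.317]
 [ 0.589 -0.174  0.32 ]
 [ 0.619 -0.194  0.321]
 [ 0.669 -0.216  0.318]
 [ 0.741 -0.249  0.323]
 [ 0.584 -0.211  0.279]]
box/top things [[ 0.807  0.121  0.151]
 [ 0.906 -0.155  0.035]
 [ 0.703 -0.212  0.029]
 [ 0.548  0.227  0.085]
 [ 0.745  0.257  0.01 ]
 [ 0.712  0.315  0.081]
 [ 0.673  0.072  0.108]
 [ 0.339  0.203  0.06 ]]
scene orange 516 rect [[367.3999938964844, 407.1000061035156], [372.29998779296875, 382.5], [392.8999938964844, 386.6000061035156], [388.0, 411.20001220703125]] med [ 0.4343 -0.2275  0.0427] z pct [0.0401 0.0427 0.0448]
  top 507 ((315.9931640625, -291.0024719238281), (308.43743896484375, 30.36756706237793), 28.15988540649414)
scene white 857 rect [[371.20001220703125, 380.70001220703125], [381.29998779296875, 327.29998779296875], [418.5, 334.29998779296875], [408.5, 387.70001220703125]] med [ 0.5086 -0.1897  0.0124] z pct [0.0028 0.0124 0.0238]
   ((365.6099853515625, -247.73135375976562), (432.6507568359375, 59.83187484741211), 20.168161392211914) [[152.1999969482422, -294.20001220703125], [172.8999938964
[... 479 characters left out ...]
1035156, 346.3999938964844]] med [ 0.4372 -0.2283  0.0411] z pct [0.0378 0.0411 0.0439]
  top 399 ((437.1792297363281, -110.51968383789062), (276.64532470703125, 46.41386413574219), 89.65831756591797)
top white 501 rect [[421.20001220703125, 273.20001220703125], [436.6000061035156, 262.8999938964844], [471.1000061035156, 314.6000061035156], [455.6000061035156, 324.8999938964844]] med [ 0.5179 -0.1803  0.0085] z pct [0.0029 0.0085 0.0242]
   ((497.8455810546875, -197.58331298828125), (445.8731689453125, 97.50765228271484), 86.9022216796875) [[437.1000061035156, -417.6000061035156], [534.5, -422.79998779296875], [558.5999755859375, 22.399999618530273], [461.20001220703125, 27.700000762939453]]
```

View pics/c1.png

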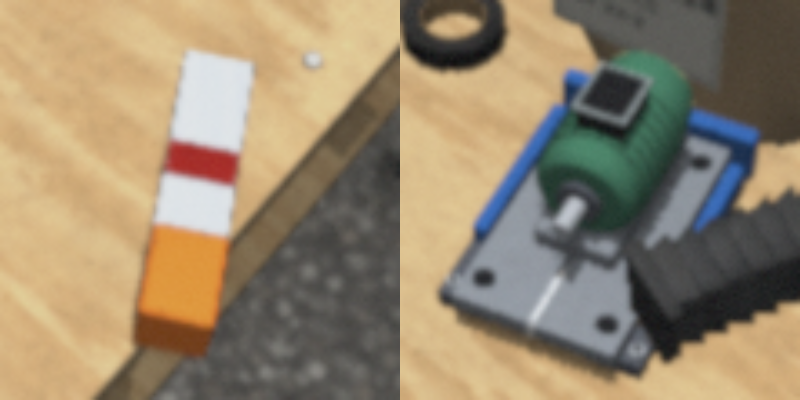

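View pics/c2.png

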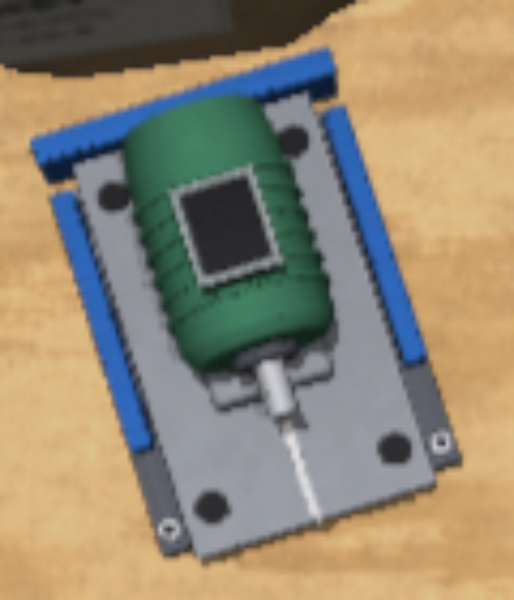

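Crop 1 shows the wedge clearly: tip corners at crop (190,50) and (253,65), and the orange top from (135,318)/(212,328) to (155,225)/(230,235). Crop 2 shows the plate front corners at (203,558) and (437,487), with the white line from (288,432) to (318,523).

Run:
```python
from h import *
L=lambda n:np.load(n+"0.npy",allow_pickle=True).item()
s,t=L("scene"),L("top")
C1=lambda a:np.array(a)/(400/110)+[330,320]-.5+.5/3.6
C1b=lambda a:(np.array(a)-[400,0])/(400/120)+[270,150]-.4
C2=lambda a:np.array(a)/4.283+[230,130]-.4
print("tip",plane(s,C1([[190,50],[253,65]]),.004)[:,:2].round(4).tolist())
o=plane(s,C1([[137,316],[212,328],[230,236],[155,226]]),.042)[:,:2];print("orange",o.round(4).tolist(),o.mean(0))
f=plane(t,C2([[203,558],[437,487],[318,523],[288,432]]),.024)[:,:2];print("plate corners,line",f.round(4).tolist())
g=plane(s,C1b([[445,290],[530,333]]),.024)[:,:2];print("scene corner L, mark",g.round(4).tolist())
# orange top (bright) from top view
h=cv2.cvtColor(t["frame"],cv2.COLOR_BGR2HSV)
m=cv2.inRange(h,(5,180,120),(18,255,255));p=np.argwhere(m)[:,::-1].astype(float);p=p[(p[:,0]>440)&(p[:,1]>300)]
P=plane(t,p,.042)[:,:2];r=cv2.minAreaRect((P*1000).astype(np.float32));print("orange top view",r)
# blue cheeks
b=cv2.inRange(h,(100,150,80),(125,255,255));b[:,:232]=0;b[:,345:]=0;b[:140]=0;b[265:]=0
n,lab,st,ce=cv2.connectedComponentsWithStats(b)
for i in range(1,n):
    if st[i,4]<60: continue
    q=plane(t,np.argwhere(lab==i)[:,::-1],.024)[:,:2]
    vx,vy,x,y=cv2.fitLine(q.astype(np.float32),2,0,.01,.01).ravel();print("blue",st[i,4],(x,y),np.degrees(np.arctan2(vy,vx)), cv2.minAreaRect((q*1000).astype(np.float32)))
```

```text
tip [[0.5363, -0.1551], [0.5495, -0.1813]]
orange [[0.4109, -0.2228], [0.427, -0.2482], [0.4624, -0.2299], [0.4452, -0.2043]] [ 0.43636627 -0.22631411]
plate corners,line [[0.5595, 0.0912], [0.5858, -0.0015], [0.5724, 0.0457], [0.609, 0.057]]
scene corner L, mark [[0.5614, 0.0996], [0.5713, 0.0441]]
orange top view ((436.52545166015625, -226.21527099609375), (39.97235870361328, 32.26292419433594), 28.86673355102539)
blue 345 (np.float32(0.74282295), np.float32(0.09804269)) -73.131615 ((742.2593383789062, 97.4550552368164), (10.945197105407715, 124.7805404663086), 16.896242141723633)
blue 331 (np.float32(0.6875979), np.float32(0.02129012)) 16.762526 ((688.1050415039062, 21.24485206604004), (108.24701690673828, 9.308683395385742), 16.891193389892578)
blue 324 (np.float32(0.6555756), np.float32(0.1305147)) 16.96914 ((655.13134765625, 130.33969116210938), (108.10604858398438, 8.94814682006836), 17.073150634765625)
```

Run:
```python
from h import *
L=lambda n:np.load(n+"0.npy",allow_pickle=True).item()
s,t=L("scene"),L("top")
uv=np.stack(np.meshgrid(np.arange(640),np.arange(480)),-1).reshape(-1,2)
for n,c in(("s",s),("t",t)):
    P=depth(c,uv);ok=c["z_map"].ravel()>0;P=P[ok]
    q=P[(P[:,2]>.2)&(P[:,2]<.5)&(P[:,0]>.3)&(P[:,0]<.9)&(abs(P[:,1])<.35)]
    i=q[np.argsort(q[:,0])[:25]];print(n,i[::6].round(3).tolist());
    for x in(.47,.5,.55,.6):
        k=q[abs(q[:,0]-x)<.008]
        if len(k):print(x,k.min(0).round(3),k.max(0).round(3))
    low=P[(P[:,2]>.006)&(P[:,0]<.5)&(P[:,0]>.2)&(P[:,1]<.1)&(P[:,1]>-.2)&(P[:,2]<.2)]
    print("low obst",len(low)); 
    H,_,_=np.histogram2d(low[:,0],low[:,1],bins=[np.arange(.2,.51,.05),np.arange(-.2,.11,.05)]);print(H.astype(int), low[:,2].max())
```

```text
s [[0.456, -0.138, 0.309], [0.457, -0.134, 0.308], [0.457, -0.136, 0.302], [0.457, -0.135, 0.282], [0.457, -0.134, 0.298]]
0.47 [ 0.462 -0.143  0.275] [ 0.478 -0.106  0.313]
0.5 [ 0.492 -0.157  0.285] [ 0.508 -0.119  0.317]
0.55 [ 0.542 -0.181  0.287] [ 0.558 -0.14   0.322]
0.6 [ 0.592 -0.231  0.273] [ 0.608 -0.167  0.325]
low obst 2456
[[  0   0   0   0  31 259]
 [353 179 139 179 194 135]
 [243 403  91   0   2   0]
 [  0   0   0   0   0   0]
 [  1   0   0   1   1   2]
 [243   0   0   0   0   0]] 0.024869457079297108
t [[0.455, -0.138, 0.298], [0.456, -0.134, 0.297], [0.457, -0.135, 0.306], [0.457, -0.13, 0.293], [0.458, -0.135, 0.307]]
0.47 [ 0.462 -0.144  0.275] [ 0.478 -0.106  0.311]
0.5 [ 0.492 -0.156  0.281] [ 0.508 -0.118  0.314]
0.55 [ 0.542 -0.182  0.289] [ 0.558 -0.142  0.32 ]
0.6 [ 0.592 -0.232  0.27 ] [ 0.608 -0.166  0.326]
low obst 1717
[[  3   0   0   0  27 221]
 [303 138  63  81 120 119]
 [208 357  71   0   0   0]
 [  0   0   1   0   0   0]
 [  0   0   0   1   0   0]
 [  4   0   0   0   0   0]] 0.01942672171443338
```

Emit:
{"api": "jog_arm", "payload": {"series": [[[0,0,0,0,0,0.147,85],[0,0,0,0,0,0.147,85],[0,0,0,0,0,0.147,85],[0,0,0,0,0,0.147,85],[0,0,0,0,0,0.147,85],[0,0,0,0,0,0.147,85],[0,0,0,0,0,0.147,85],[0,0,0,0,0,0.147,85],[0,0,0,0,0,0.147,85],[0,0,0,0,0,0.147,85]]]}}

```text
time_s: 1.1
eef_pos: [0.2404, 0.522, 0.2307]
eef_rot: [0.0, 0.816, 0.578, -0.001]
wrist_force: [-0.2, 0.7, 0.1]
opening: 0.993
grasp_force: 0.0
```

Emit:
{"api": "jog_arm", "payload": {"series": [[[0,0,0,0,0,0.147,85],[0,0,0,0,0,0.147,85],[0,0,0,0,0,0.147,85],[0,0,0,0,0,0.147,85],[0,0,0,0,0,0.147,85],[0,0,0,0,0,0,85],[0,0,0,0,0,0,85],[0,0,0,0,0,0,85],[0,0,0,0,0,0,85],[0,0,0,0,0,0,85]]]}}

```text
time_s: 2.1
eef_pos: [0.2406, 0.5222, 0.2313]
eef_rot: [0.0, 0.968, 0.25, -0.0]
wrist_force: [-0.4, -0.0, -0.5]
opening: 1.0
grasp_force: 0.0
```

```bash
cat >> h.py <<'E'
from scipy.spatial.transform import Rotation as T
def rel(target,yaw,p=None):
    o=ctrl.get_obs();R=T.from_quat(np.array(o["eef_rot"])[[1,2,3,0]])
    p=o["eef_pos"] if p is None else np.array(p)
    c,s=np.cos(yaw),np.sin(yaw);D=T.from_matrix(np.array([[c,s,0],[s,-c,0],[0,0,-1.]]))
    return (R.inv().apply(np.array(target)-p)*1000).round(1).tolist(),(R.inv()*D).as_rotvec().round(4).tolist()
E
python3 - <<'E'
from h import *
o=ctrl.get_obs();print(o["time_s"],o["eef_pos"],o["q"])
W=[(.34,.2,.23),(.34,-.2,.23),(.39,-.245,.15),(.4365,-.2263,.06)];p=None
for w in W: print(rel(w,.504,p));p=w
E
```

```text
2.1 [0.24062018 0.52223476 0.23126144] [ 9.32710291e-01  1.80811197e-01  1.60704280e+00 -3.80100985e-06
  1.35376619e+00  1.99769126e+00]
([-69.2, 330.0, 1.3], [0.0, 0.0, 0.0018])
([-193.8, 349.9, 0.0], [0.0, 0.0, 0.0018])
([21.9, 63.6, 80.0], [0.0, 0.0, 0.0018])
([49.7, 6.2, 90.0], [0.0, 0.0, 0.0018])
```

Emit:
{"api": "jog_arm", "payload": {"series": [[[-6.9,33,0,0,0,0,85],[-6.9,33,0,0,0,0,85],[-6.9,33,0,0,0,0,85],[-6.9,33,0,0,0,0,85],[-6.9,33,0,0,0,0,85],[-6.9,33,0,0,0,0,85],[-6.9,33,0,0,0,0,85],[-6.9,33,0,0,0,0,85],[-6.9,33,0,0,0,0,85],[-6.9,33,0,0,0,0,85]]]}}

```text
time_s: 3.1
eef_pos: [0.3401, 0.1988, 0.2315]
eef_rot: [0.0, 0.968, 0.25, 0.0]
wrist_force: [0.2, 0.5, 0.1]
opening: 0.997
grasp_force: 0.0
```

Emit:
{"api": "jog_arm", "payload": {"series": [[[-19.4,35,0,0,0,0,85],[-19.4,35,0,0,0,0,85],[-19.4,35,0,0,0,0,85],[-19.4,35,0,0,0,0,85],[-19.4,35,0,0,0,0,85],[-19.4,35,0,0,0,0,85],[-19.4,35,0,0,0,0,85],[-19.4,35,0,0,0,0,85],[-19.4,35,0,0,0,0,85],[-19.4,35,0,0,0,0,85]]]}}

```text
time_s: 4.1
eef_pos: [0.339, -0.202, 0.2316]
eef_rot: [0.0, 0.968, 0.25, 0.0]
wrist_force: [0.5, 0.2, 0.5]
opening: 0.995
grasp_force: 0.0
```

Run:
```python
from h import *
o=ctrl.get_obs();print(o["time_s"],o["eef_pos"],o["q"])
W=[(.39,-.245,.15),(.4365,-.2263,.07)];p=None
for w in W: print(rel(w,.504,p));p=w
c=grab("scene");cv2.imwrite("pics/s1.png",c["frame"])
```

```text
4.1 [ 0.33900213 -0.20200657  0.2316011 ] [-8.40661681e-01 -2.55293009e-01  2.02790766e+00  1.69519601e-04
  1.36786352e+00  2.25193195e-01]
([23.8, 62.2, 81.7], [0.001, -0.0004, 0.0009])
([49.7, 6.0, 80.0], [0.001, -0.0004, 0.0009])
```

View pics/s1.png

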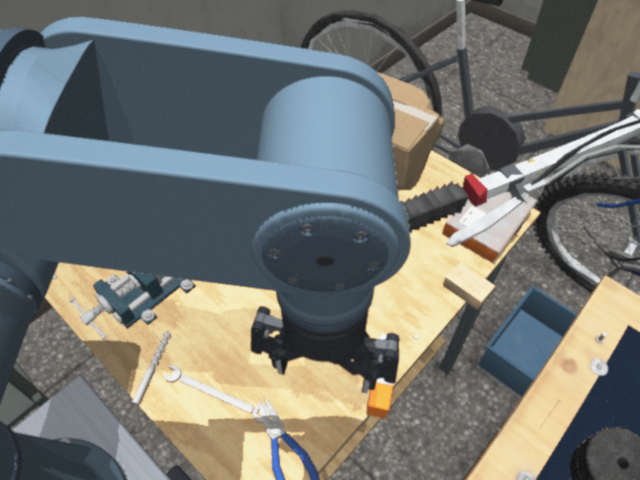

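The forearm is a wide fork that carries a thick wrist cylinder (disc centre at (325,262)). The gripper below it is near (325,340), and the orange grip is at (380,400). Before going near the handle I'll measure the wrist size relative to the TCP.

Run:
```python
from h import *
o=ctrl.get_obs();tc=o["eef_pos"];q1=o["q"][0]
A=[]
for n in("scene","top"):
    c=grab(n);uv=np.stack(np.meshgrid(np.arange(0,640,2),np.arange(0,480,2)),-1).reshape(-1,2)
    P=depth(c,uv);ok=c["z_map"].ravel().reshape(480,640)[uv[:,1],uv[:,0]]>0;A.append(P[ok])
P=np.vstack(A)-tc;f=np.array([np.cos(q1),np.sin(q1)]);l=np.array([-f[1],f[0]])
a=np.c_[P[:,:2]@f,P[:,:2]@l,P[:,2]]
a=a[(abs(a[:,0])<.25)&(abs(a[:,1])<.25)]
# exclude known handle region
w=a[:,:2]@np.array([f,l])+tc[:2]
a=a[~((w[:,0]>.445)&(w[:,1]<-.08))]
for z in np.arange(-.02,.5,.03):
    k=a[(a[:,2]>z)&(a[:,2]<z+.03)]
    if len(k)>3: print(z.round(3),"fwd",np.percentile(k[:,0],[1,99]).round(3),"left",np.percentile(k[:,1],[1,99]).round(3),len(k))
```

```text
0.01 fwd [-0.056  0.052] left [-0.02   0.023] 92
0.04 fwd [-0.074  0.069] left [-0.026  0.028] 368
0.07 fwd [-0.074  0.07 ] left [-0.026  0.029] 485
0.1 fwd [-0.07   0.067] left [-0.025  0.028] 659
0.13 fwd [-0.038  0.035] left [-0.037  0.04 ] 482
0.16 fwd [-0.035  0.034] left [-0.036  0.039] 464
0.19 fwd [-0.036  0.036] left [-0.038  0.041] 671
0.22 fwd [-0.027  0.028] left [-0.036 -0.023] 221
0.25 fwd [-0.03   0.016] left [-0.058  0.063] 36
0.28 fwd [-0.14   0.038] left [-0.064  0.067] 2185
0.31 fwd [-0.172  0.042] left [-0.064  0.067] 5794
0.34 fwd [-0.16   0.035] left [-0.063  0.065] 11533
0.37 fwd [-0.163 -0.022] left [-0.058  0.059] 6847
0.4 fwd [-0.178 -0.156] left [-0.013  0.031] 291
```

The wrist cylinder sits 0.25–0.39 m above the TCP with a half width of 65 mm. That leaves only about 11 mm to the handle at the grasp, so I'll pitch the tool 0.15 rad back along the wedge to clear it.

Emit:
{"api": "jog_arm", "payload": {"series": [[[0,0,0,0,0.05,0,85],[0,0,0,0,0.05,0,85],[0,0,0,0,0.05,0,85],[0,0,0,0,0,0,85],[0,0,0,0,0,0,85],[0,0,0,0,0,0,85],[0,0,0,0,0,0,85],[0,0,0,0,0,0,85],[0,0,0,0,0,0,85],[0,0,0,0,0,0,85]]]}}

```text
time_s: 5.25
eef_pos: [0.3394, -0.2, 0.2312]
eef_rot: [-0.019, 0.966, 0.249, 0.072]
wrist_force: [0.1, 0.3, -0.2]
opening: 1.0
grasp_force: 0.0
```

Run:
```python
from h import *
o=ctrl.get_obs();print(o["time_s"],o["eef_pos"],o["q"])
W=[(.385,-.25,.13),(.4345,-.2274,.065),(.4345,-.2274,.010)];p=None
for w in W: print(rel(w,.504,p));p=w
```

```text
5.25 [ 0.33935955 -0.20002769  0.23123662] [-0.96530271 -0.31375646  2.07970188  0.15242416  1.36308241  0.06985517]
([0.5, 65.8, 102.4], [-0.0003, -0.1499, 0.0011])
([43.9, 4.2, 72.4], [-0.0003, -0.1499, 0.0011])
([-8.2, 0.0, 54.4], [-0.0003, -0.1499, 0.0011])
```

Emit:
{"api": "jog_arm", "payload": {"series": [[[0.1,13.2,20.5,0,0,0,85],[0.1,13.2,20.5,0,0,0,85],[0.1,13.2,20.5,0,0,0,85],[0.1,13.2,20.5,0,0,0,85],[0.1,13.2,20.5,0,0,0,85],[8.8,0.8,14.5,0,0,0,85],[8.8,0.8,14.5,0,0,0,85],[8.8,0.8,14.5,0,0,0,85],[8.8,0.8,14.5,0,0,0,85],[8.8,0.8,14.5,0,0,0,85]]]}}

```text
time_s: 6.25
eef_pos: [0.435, -0.2274, 0.0643]
eef_rot: [-0.019, 0.966, 0.249, 0.072]
wrist_force: [0.2, 0.4, 0.3]
opening: 0.995
grasp_force: 0.0
```

Run:
```python
from h import *
print(rel((.4345,-.2274,.010),.504))
c=grab("wrist");cv2.imwrite("pics/w1.png",c["frame"])
```

```text
([-8.5, -0.2, 53.6], [-0.0002, -0.1499, 0.0006])
```

View pics/w1.png

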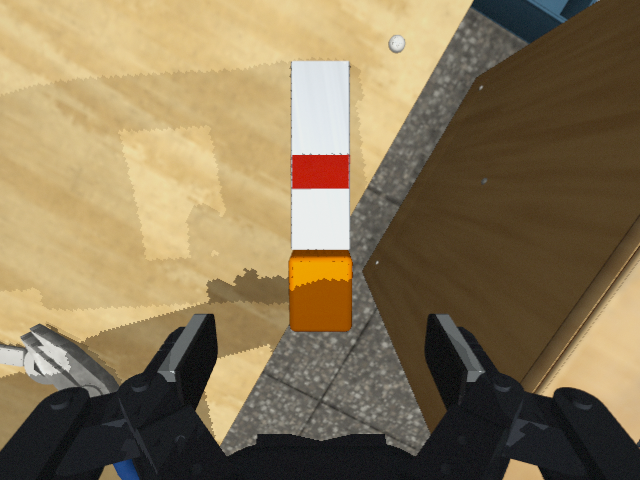

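The wedge is centred and aligned (columns 290–350). Its block overhangs the bench edge, and a brown panel lies to the right, so I'm checking that panel's height before descending.

Run:
```python
from h import *
t=np.load("top0.npy",allow_pickle=True).item()
print(depth(t,[[495,345],[490,300],[505,330],[540,330],[480,360],[490,365]]).round(3))
c=grab("wrist");print(depth(c,[[380,270],[420,270],[440,220],[500,200],[360,330],[420,380]]).round(3))
```

```text
[[ 0.386 -0.422 -0.481]
 [ 0.499 -0.422 -0.497]
 [ 0.425 -0.421 -0.393]
 [ 0.429 -0.419 -0.175]
 [ 0.339 -0.421 -0.621]
 [ 0.333 -0.422 -0.533]]
[[ 0.364 -0.419 -0.615]
 [ 0.43  -0.418 -0.392]
 [ 0.521 -0.418 -0.438]
 [ 0.575 -0.419 -0.277]
 [ 0.165 -0.498 -0.762]
 [ 0.332 -0.419 -0.196]]
```

Clear: the panel is vertical at y = −0.42. Descending and closing.

Emit:
{"api": "jog_arm", "payload": {"series": [[[-1.7,0,10.7,0,0,0,85],[-1.7,0,10.7,0,0,0,85],[-1.7,0,10.7,0,0,0,85],[-1.7,0,10.7,0,0,0,85],[-1.7,0,10.7,0,0,0,85],[0,0,0,0,0,0,85],[0,0,0,0,0,0,20],[0,0,0,0,0,0,20],[0,0,0,0,0,0,20],[0,0,0,0,0,0,20]]]}}

```text
time_s: 7.35
eef_pos: [0.4346, -0.2281, 0.0115]
eef_rot: [-0.018, 0.966, 0.249, 0.073]
wrist_force: [-0.2, 0.6, 0.1]
opening: 0.367
grasp_force: 59.3
```

Emit:
{"api": "jog_arm", "payload": {"series": [[[0,0,0,0,0,0,20],[0,0,0,0,0,0,20],[0,0,0,0,0,0,20],[0,0,0,0,0,0,20],[0,0,0,0,0,0,20],[0,0,0,0,0,0,20],[0,0,0,0,0,0,20],[0,0,0,0,0,0,20],[0,0,0,0,0,0,20],[0,0,0,0,0,0,20]]]}}

```text
time_s: 8.35
eef_pos: [0.4346, -0.2281, 0.0114]
eef_rot: [-0.018, 0.966, 0.249, 0.073]
wrist_force: [-1.4, 1.0, 6.1]
opening: 0.367
grasp_force: 60.1
```

Run:
```python
from h import *
o=ctrl.get_obs();print(o["time_s"],o["eef_pos"])
# TCP-block-centre offset: TCP targeted ~2mm behind; transit with TCP, yaw change at via
W=[(.4345,-.2274,.05),(.34,-.22,.05),(.34,-.06,.05),(.4258,.0008,.05)];p=None
for w in W: print(rel(w,.504,p),rel(w,.294,p)[1]);p=w
```

```text
8.35 [ 0.43457329 -0.22805315  0.01141286]
([6.0, -0.6, -38.1], [0.001, -0.1503, 0.001]) [-0.0148, -0.1498, 0.2106]
([-78.2, -52.2, -11.9], [0.001, -0.1503, 0.001]) [-0.0148, -0.1498, 0.2106]
([76.5, -140.0, 11.4], [0.001, -0.1503, 0.001]) [-0.0148, -0.1498, 0.2106]
([103.3, -11.7, 15.6], [0.001, -0.1503, 0.001]) [-0.0148, -0.1498, 0.2106]
```

Emit:
{"api": "jog_arm", "payload": {"series": [[[1.5,0,-9.5,0,0,0,20],[1.5,0,-9.5,0,0,0,20],[1.5,0,-9.5,0,0,0,20],[1.5,0,-9.5,0,0,0,20],[-13,-8.7,-2,0,0,0,20],[-13,-8.7,-2,0,0,0,20],[-13,-8.7,-2,0,0,0,20],[-13,-8.7,-2,0,0,0,20],[-13,-8.7,-2,0,0,0,20],[-13,-8.7,-2,0,0,0,20]]]}}

```text
time_s: 9.35
eef_pos: [0.3396, -0.2201, 0.05]
eef_rot: [-0.018, 0.966, 0.249, 0.073]
wrist_force: [-0.8, 1.0, -2.7]
opening: 0.366
grasp_force: 59.9
```

Emit:
{"api": "jog_arm", "payload": {"series": [[[7.6,-14,1.1,0,0,0,20],[7.6,-14,1.1,0,0,0,20],[7.6,-14,1.1,0,0,0,20],[7.6,-14,1.1,0,0,0,20],[7.6,-14,1.1,0,0,0,20],[7.6,-14,1.1,0,0,0,20],[7.6,-14,1.1,0,0,0,20],[7.6,-14,1.1,0,0,0,20],[7.6,-14,1.1,0,0,0,20],[7.6,-14,1.1,0,0,0,20]]]}}

```text
time_s: 10.35
eef_pos: [0.3395, -0.0585, 0.0499]
eef_rot: [-0.019, 0.965, 0.25, 0.073]
wrist_force: [0.6, -0.1, -2.8]
opening: 0.367
grasp_force: 59.9
```

```bash
cat >> h.py <<'E'
def relt(target,yaw,tilt=.15):
    o=ctrl.get_obs();R=T.from_quat(np.array(o["eef_rot"])[[1,2,3,0]]);c,s=np.cos(yaw),np.sin(yaw)
    D=T.from_matrix(np.array([[c,s,0],[s,-c,0],[0,0,-1.]]))*T.from_rotvec([0,tilt,0])
    d=np.array(target)-o["eef_pos"]
    return o["eef_pos"].round(4).tolist(),"now-frame",(R.inv().apply(d)*1000).round(1).tolist(),"after-turn",(D.inv().apply(d)*1000).round(1).tolist(),"turn",(R.inv()*D).as_rotvec().round(4).tolist()
E
python3 - <<'E'
from h import *
print(relt((.4258,.0008,.05),.294))
E
```

```text
([0.3395, -0.0585, 0.0499], 'now-frame', [103.1, -10.0, 15.5], 'after-turn', [98.7, -31.8, 14.8], 'turn', [-0.0318, -0.0001, 0.2098])
```

Emit:
{"api": "jog_arm", "payload": {"series": [[[0,0,0,-0.0159,0,0.105,20],[0,0,0,-0.0159,0,0.105,20],[14.1,-4.5,2.1,0,0,0,20],[14.1,-4.5,2.1,0,0,0,20],[14.1,-4.5,2.1,0,0,0,20],[14.1,-4.5,2.1,0,0,0,20],[14.1,-4.5,2.1,0,0,0,20],[14.1,-4.5,2.1,0,0,0,20],[14.1,-4.5,2.1,0,0,0,20],[0,0,0,0,0,0,20]]]}}

```text
time_s: 11.35
eef_pos: [0.427, 0.0003, 0.0504]
eef_rot: [-0.011, 0.986, 0.147, 0.075]
wrist_force: [0.1, 0.2, -1.4]
opening: 0.363
grasp_force: 60.1
```

Run:
```python
from h import *
print(relt((.4258,.0008,.0114),.294))
c=grab("wrist");cv2.imwrite("pics/w2.png",c["frame"]);np.save("w2.npy",c,allow_pickle=True)
```

```text
([0.427, 0.0003, 0.0504], 'now-frame', [-6.8, -0.8, 38.4], 'after-turn', [-6.8, -0.8, 38.4], 'turn', [-0.0001, -0.0009, 0.0013])
```

View pics/w2.png

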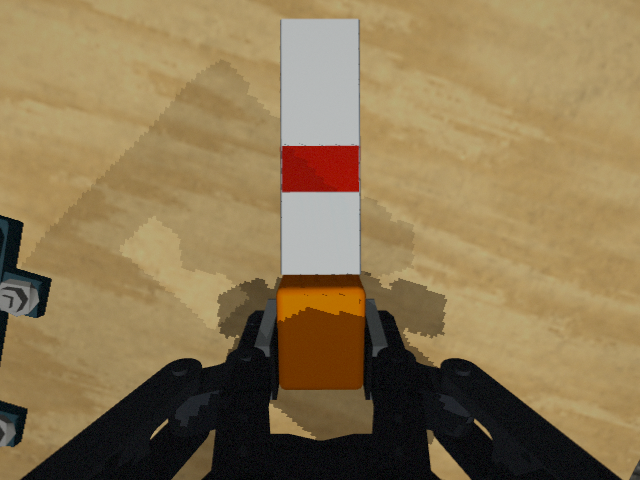

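The wedge is held square in the fingers (edges at columns 281 and 360). Lowering it to the bench.

Emit:
{"api": "jog_arm", "payload": {"series": [[[-0.9,-0.1,4.8,0,0,0,20],[-0.9,-0.1,4.8,0,0,0,20],[-0.9,-0.1,4.8,0,0,0,20],[-0.9,-0.1,4.8,0,0,0,20],[-0.9,-0.1,4.8,0,0,0,20],[-0.9,-0.1,4.8,0,0,0,20],[-0.9,-0.1,4.8,0,0,0,20],[-0.6,-0.1,4.8,0,0,0,20],[0,0,0,0,0,0,20],[0,0,0,0,0,0,20]]]}}

```text
time_s: 12.4
eef_pos: [0.4251, -0.001, 0.0111]
eef_rot: [-0.011, 0.987, 0.145, 0.074]
wrist_force: [0.6, 1.1, -1.5]
opening: 0.37
grasp_force: 61.1
```

Run:
```python
from h import *
t=grab("top");s=grab("scene");np.save("t3.npy",t,allow_pickle=True);np.save("s3.npy",s,allow_pickle=True)
o=ctrl.get_obs();print(o["eef_pos"],o["wrist_force"])
cv2.imwrite("pics/m3.png",np.hstack([cv2.resize(t["frame"][200:360,240:360],(400,533)),cv2.resize(s["frame"][180:340,240:360],(400,533))]))
```

```text
[ 0.42505685 -0.00100883  0.01110116] [ 1.04152868  0.05080847 -2.01047582]
```

View pics/m3.png

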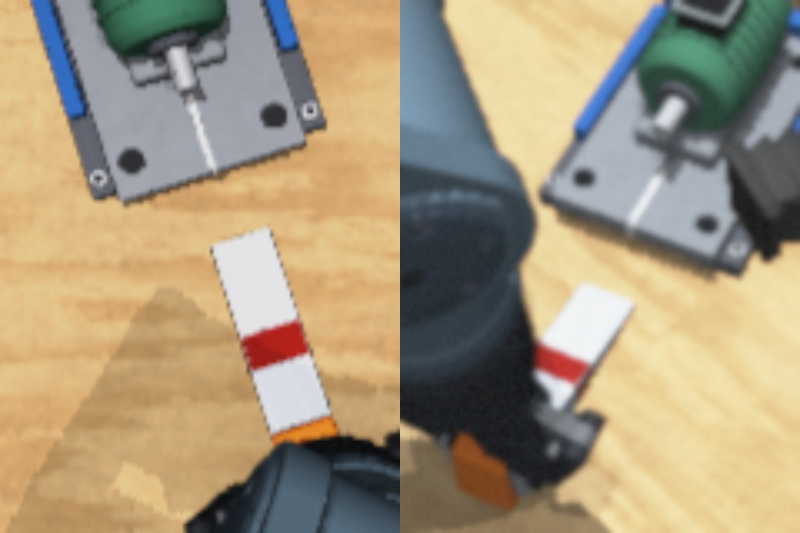

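Left panel (top view): the wedge tip corners are at (212,248) and (270,229), facing the mark at (215,172), slightly offset. Computing the offset.

Run:
```python
from h import *
t=np.load("t3.npy",allow_pickle=True).item()
px=lambda a:np.array(a)/(400/120)+[240,200]-.4
u=np.array([np.cos(.294),np.sin(.294)]);n=np.array([-u[1],u[0]])
tip=plane(t,px([[212,248],[270,229]]),.004)[:,:2]
mk=plane(t,px([[215,173],[124,203],[306,144]]),.024)[:,:2]
# wedge mask edges: side lines
bl=plane(t,px([[272,433]]),.024)[0,:2];br=plane(t,px([[330,415]]),.024)[0,:2]
tm=tip.mean(0);bm=(bl+br)/2
print("mark along/lat",mk@u,mk@n);print("tip",tm@u,tm@n,"base",bm@u,bm@n,"len",np.linalg.norm(tm-bm),"yaw",np.arctan2(*(tm-bm)[::-1]))
d=tip[0]-tip[1];print("tip width",np.linalg.norm(d),"yaw from tip",np.arctan2(d[1],d[0])-np.pi/2)
o=ctrl.get_obs();print("tcp",o["eef_pos"][:2]@u,o["eef_pos"][:2]@n)
print(depth(t,px([[240,260],[270,330],[300,400]])).round(4))
```

```text
mark along/lat [0.56134466 0.56099538 0.56121186] [-0.1226196  -0.07422772 -0.17112237]
tip 0.5272508481822281 -0.12533309594716005 base 0.4286641329019778 -0.12499424679843607 len 0.09858729760214927 yaw 0.29056294650403275
tip width 0.03140439460988775 yaw from tip 0.2973544306198357
tcp 0.4065263432766965 -0.12413975494941679
[[0.5307 0.0345 0.0069]
 [0.4945 0.02   0.0156]
 [0.4593 0.0057 0.0198]]
```

Emit:
{"api": "jog_arm", "payload": {"series": [[[-0.1,-1.2,0.5,0,0,0,20],[-0.1,-1.2,0.5,0,0,0,20],[0,0,0,0,0,0,20],[0,0,0,0,0,0,20],[4.9,0,0.7,0,0,0,20],[4.9,0,0.7,0,0,0,20],[4.9,0,0.7,0,0,0,20],[4.9,0,0.7,0,0,0,20],[0,0,0,0,0,0,20],[0,0,0,0,0,0,20]]]}}

```text
time_s: 13.5
eef_pos: [0.4434, 0.0067, 0.0111]
eef_rot: [-0.011, 0.987, 0.146, 0.074]
wrist_force: [-7.0, -1.5, 13.8]
opening: 0.367
grasp_force: 63.4
```

Run:
```python
from h import *
o=ctrl.get_obs();u=np.array([np.cos(.294),np.sin(.294)]);n=np.array([-u[1],u[0]])
print(o["eef_pos"],o["wrist_force"],o["torque"],o["eef_pos"][:2]@u,o["eef_pos"][:2]@n, relt(o["eef_pos"],.294)[-1])
```

```text
[0.44336553 0.00668258 0.01107169] [-6.98215128 -1.5251757  13.84639391] [-0.10115872  0.85052236  0.04743761] 0.426278273707128 -0.12208390485988994 [0.0009, -0.0002, -0.001]
```

Emit:
{"api": "jog_arm", "payload": {"series": [[[5.4,0,0.8,0,0,0,20],[5.4,0,0.8,0,0,0,20],[5.4,0,0.8,0,0,0,20],[5.4,0,0.8,0,0,0,20],[5.4,0,0.8,0,0,0,20],[5.4,0,0.8,0,0,0,20],[5.4,0,0.8,0,0,0,20],[5.4,0,0.8,0,0,0,20],[5.4,0,0.8,0,0,0,20],[5.4,0,0.8,0,0,0,20]]]}}

```text
time_s: 14.5
eef_pos: [0.4944, 0.0225, 0.0111]
eef_rot: [-0.011, 0.987, 0.146, 0.073]
wrist_force: [-13.1, -3.7, 18.8]
opening: 0.362
grasp_force: 64.2
```

Run:
```python
from h import *
o=ctrl.get_obs();u=np.array([np.cos(.294),np.sin(.294)]);n=np.array([-u[1],u[0]])
print(o["eef_pos"],o["wrist_force"],o["torque"],o["eef_pos"][:2]@u,o["eef_pos"][:2]@n, relt(o["eef_pos"],.294)[-1])
t=grab("top");s=grab("scene")
cv2.imwrite("pics/m4.png",np.hstack([cv2.resize(t["frame"][200:320,240:360],(400,400)),cv2.resize(s["frame"][180:300,260:380],(400,400))]))
```

```text
[0.49439321 0.02252094 0.01105524] [-13.1185256   -3.72574238  18.76066394] [-0.4460571   1.4889992   0.00296187] 0.4797061688923983 -0.12171208134430678 [-0.0001, 0.0025, -0.0008]
```

View pics/m4.png

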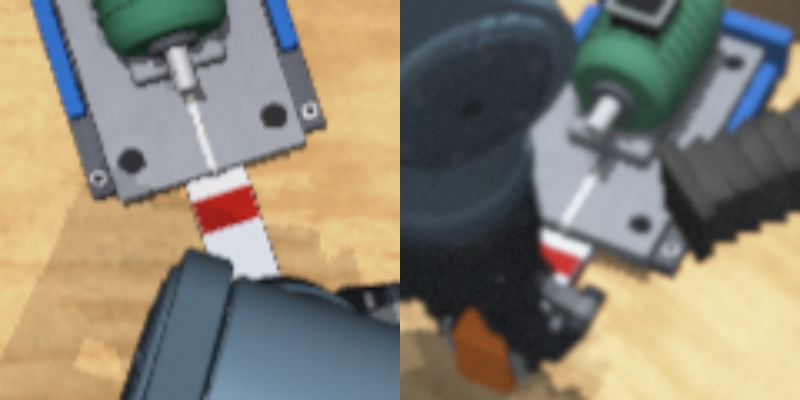

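The edge is now at the ramp, just short of the red band, and the wedge is centred on the white mark. Pushing the remaining ~21 mm slowly.

Emit:
{"api": "jog_arm", "payload": {"series": [[[2.3,0,0.4,0,0,0,20],[2.3,0,0.3,0,0,0,20],[2.3,0,0.4,0,0,0,20],[2.3,0,0.3,0,0,0,20],[2.3,0,0.4,0,0,0,20],[2.3,0,0.3,0,0,0,20],[2.3,0,0.4,0,0,0,20],[2.3,0,0.3,0,0,0,20],[0,0,0,0,0,0,20],[0,0,0,0,0,0,20]]]}}

```text
time_s: 15.6
eef_pos: [0.5102, 0.0277, 0.011]
eef_rot: [-0.011, 0.987, 0.146, 0.071]
wrist_force: [-24.1, -6.8, 30.1]
opening: 0.365
grasp_force: 65.8
```

Run:
```python
from h import *
o=ctrl.get_obs();u=np.array([np.cos(.294),np.sin(.294)]);n=np.array([-u[1],u[0]])
print(o["eef_pos"],o["wrist_force"],o["torque"],o["eef_pos"][:2]@u,o["eef_pos"][:2]@n, relt(o["eef_pos"],.294)[-1])
t=grab("top");np.save("t5.npy",t,allow_pickle=True);t0=np.load("top0.npy",allow_pickle=True).item()
# plate height profile before/after, in bed frame (front edge 0.5612, centre -0.1226)
for c in(t0,t):
    uv=np.stack(np.meshgrid(np.arange(260,345),np.arange(190,275)),-1).reshape(-1,2);P=depth(c,uv)
    a=P[:,:2]@u-.5612;l=P[:,:2]@n+.1226
    for sg in(1,-1):
        k=(a>.003)&(a<.03)&(sg*l>.02)&(sg*l<.045);print("side",sg,k.sum(),np.median(P[k,2]).round(5),end=" ")
    print()
cv2.imwrite("pics/m5.png",cv2.resize(t["frame"][190:290,260:360],(500,500)))
```

```text
[0.51024943 0.0277016  0.0110244 ] [-24.08581226  -6.79386439  30.07099244] [-0.86603679  2.5354502   0.05002987] 0.4963833016284669 -0.12134856736763629 [-0.0011, 0.006, -0.0001]
side 1 231 0.02351 side -1 235 0.02348 
side 1 241 0.02643 side -1 239 0.0267
```

View pics/m5.png

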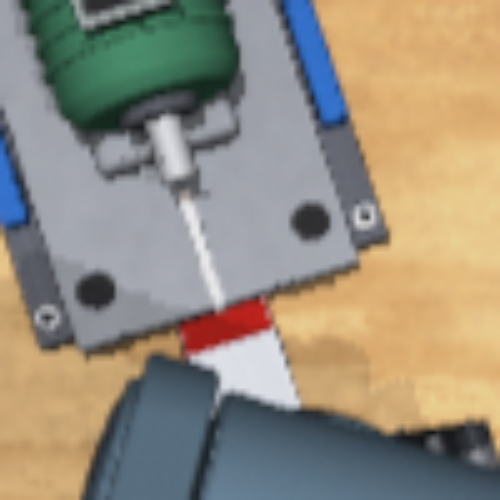

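Both sides of the plate have lifted about 3.4 mm at the edge, and the edge now stands over the front of the red band. A few millimetres more.

Emit:
{"api": "jog_arm", "payload": {"series": [[[1,0,0.1,0,0,0,20],[1,0,0.1,0,0,0,20],[1,0,0.1,0,0,0,20],[1,0,0.1,0,0,0,20],[0,0,0,0,0,0,20],[0,0,0,0,0,0,20],[0,0,0,0,0,0,20],[0,0,0,0,0,0,20],[0,0,0,0,0,0,20],[0,0,0,0,0,0,20]]]}}

```text
time_s: 16.65
eef_pos: [0.5139, 0.0289, 0.011]
eef_rot: [-0.011, 0.987, 0.146, 0.071]
wrist_force: [-23.7, -7.4, 28.0]
opening: 0.368
grasp_force: 65.4
```

Run:
```python
from h import *
o=ctrl.get_obs();u=np.array([np.cos(.294),np.sin(.294)]);n=np.array([-u[1],u[0]])
print(o["eef_pos"],o["wrist_force"],o["eef_pos"][:2]@u,relt(o["eef_pos"],.294)[-1])
t0=np.load("top0.npy",allow_pickle=True).item();t=grab("top")
uv=np.stack(np.meshgrid(np.arange(230,350),np.arange(140,275)),-1).reshape(-1,2);H=[]
for c in(t0,t):
    P=depth(c,uv);a=P[:,:2]@u-.5612;l=P[:,:2]@n+.1226
    H.append([np.median(P[(a>lo)&(a<hi)&(sg*l>.02)&(sg*l<.045),2]) for sg in(1,-1) for lo,hi in((.002,.012),(.012,.03))])
print("lift mm",((np.array(H[1])-H[0])*1000).round(2),"at 7 and 21 mm behind the edge, left/right")
# ramp just in front of the edge: red-band extent on the centre line
h=cv2.cvtColor(t["frame"],cv2.COLOR_BGR2HSV);m=cv2.inRange(h,(0,150,60),(5,255,255))|cv2.inRange(h,(174,150,60),(180,255,255))
p=np.argwhere(m)[:,::-1];p=p[(p[:,0]>270)&(p[:,0]<335)&(p[:,1]>235)&(p[:,1]<290)]
q=plane(t,p,.017)[:,:2]@u;print("red along",np.percentile(q,[2,98])-.5612)
```

```text
[0.51387842 0.02886254 0.01104558] [-23.69155918  -7.43598686  28.00761626] 0.500192997504762 [-0.0012, 0.0063, -0.0002]
lift mm [3.17 3.33 3.85 3.46] at 7 and 21 mm behind the edge, left/right
red along [-0.00552678  0.00111829]
```

```bash
python3 -c "
from h import *
print(ctrl.hand_in())"
```

```text
the job is handed in; nothing more can be done
None
```

I handed the job in with the wedge still gripped, pressed onto the bench and under the white mark. The camera depth puts both front corners about 4 mm up, with the plate edge over the red band, but no verdict came back.

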